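# Feel for the hidden release notch of a slide cabinet and press its catch

### The arm

A 6-joint arm with a two-finger parallel gripper is mounted at the origin on a cart in front of the work surface, level with it; the furniture and walls round the work are solid. World frame = base frame: x ahead of the robot, y to its left, z up, the work surface at z = 0. Lengths are in mm, angles in rad, forces in N, time in s.
With the tool pointing down it reaches from about 350 to 775 mm from the base axis. Payload 7.3 kg.
Tool frame: the origin (TCP) lies at the very end of the fingers, on their centre line; the grasp point (between the pads) lies grip_point_offset behind it (grip_point_offset is the distance from the TCP to the grasp point, in mm); x points along the fingers, z is the direction in which the jaws open and shut, and the axes are right-handed (so a half turn about x gives the same grasp; the last joint's range is limited). The gripper opens to 92 mm and grips with 3 to 60 N. Pads are 19 mm wide; open, the fingers measure 130 mm over their backs; the gripper's body (75 mm by 190 mm) begins 47 mm behind the grasp point.
Start: joints at [-1.352, 0.342, 1.524, -0, 1.275, -0.146], TCP at [187.323, -490.464, 226.741] pointing down, gripper open.
Joint ranges: [-2.53, 2.53], [-0.77, 2.02], [0.04, 2.7], [-1, 4.14], [0.28, 2.66], [-3.11, 3.11]. Speed limits (rad/s): [2.57, 2.57, 3.14, 3.14, 3.14, 3.14].

### API

Orientations are given as [roll, pitch, yaw] about the fixed x, y, z axes, in that order (R = Rz(yaw) Ry(pitch) Rx(roll)).
In Python, from plant import * gives the robot as it stands.
- The arm moves only by the tool send_rows, never from a script. Its argument "series" is text: rows parted by semicolons, each of 5 numbers parted by spaces: the gripper's target within -1 to 1 (fully open at 1, half-way at 0, shut at -1), then the shift along the tool's x, y, z in units of 30 mm (1.0 is 30 mm), then the turn about the tool's x in units of 5 degrees (1.0 is 5 degrees). A call has 1 to 8 rows; each row is the pose to reach, as a shift and turn from the pose commanded when the call began, along the tool's axes at that moment; what a row does not reach only later rows make up. A row lasts 1/8 s, in which the tool goes at most 62.5 mm and 10.7 degrees, less where a joint would pass 70% of its speed; a pose out of reach is approached as far as the arm can. A call with a gripper value outside its range is refused whole. The fingers move at their own pace and stop on an object; the grip force is fixed at half the most. Time passes only in rows, so rows that repeat a pose let the fingers close. It gives the time, the measured TCP pose, the force and the opening at its end, in the units of the state.
- get_obs(): the state, without advancing time (a new reading comes with each control period).
- capture(name): name is "scene" or "top" or "wrist"; returns a dict with "pixels" (480x640x3 uint8, red, green, blue), "mtx" (3x3 intrinsics, pixels), "k1" (the pictures are not rectified: a ray, as slopes to the right and down, at radius r is drawn at 1 + k1 r^2 times it, then the intrinsics apply), "R" (3x3) and "t" (3): a world point X has camera coordinates R X + t. Camera axes: x right, y down, z forward; pixel columns grow to the right and rows downward; lengths in mm; the calibration is good to about 2 mm. A picture is of the moment at which its call begins. There is no depth.
- close_job(): hands the job in, once; it reports no verdict.
Trained networks look in a picture, given as the dict that the camera call returned (one of the last four; its "shot" number tells which), for a name from the list of things; names that differ only in an ending like _2 or _b are one class to them, and where a whole thing is asked for, a point or a joint stands for the part that bears it (a point fixed in the world has none). Each returns a list of dicts, best first, with "score" (0 to 1); they miss things now and then, are a little off and sometimes report something else, mostly with a low value. They report only what shows in the picture. A call takes as long as a camera call. They do not tell look-alikes from the thing itself.
- cut_out(picture, thing): "pixels" (480x640 bool, what is visible of it).
- place_of(picture, thing): "point" ([x, y, z] in mm, in world coordinates, good to about 4 mm: a listed point, or the origin of a listed thing).
The state is a dict: "time": time; "joint_positions": joint angles; "dq": joint speeds; "tau": joint torques, N m; "tool_pos": TCP position; "tcp_rot": TCP orientation; "contact_force": force on the tool from outside, world axes, zero at the start; "moment": the same for the moment, N m; "grip_width": finger opening in mm.
Only numpy, scipy, OpenCV 4.12 (cv2) and the standard library are available. Lean on these libraries where they do the work, as an engineer would, in place of code of your own. Each camera call takes 0.05 s, during which the arm holds its last target.

### The job

The low blue slide cabinet is shut, and its release catch sits in a notch hidden somewhere along the black ledge behind it. Put a fingertip down on the white-dotted end of the ledge, feel along the ledge from there until you come to the notch, and press the catch inside it all the way down so that the slide tray comes out at the front and stays out. Then take the hand away; do not pick up or shift the vial and the empty beaker standing beside the cabinet or the red-capped marker behind it.

Things in the scene. Friction and masses are not known exactly. Their poses are not given: they have to be found in the camera images.
- case: Blue slide cabinet, fixed, 120 mm deep (its x) by 296 mm long (its y) by 64 mm high. Origin: centre of its underside; +x points away from the robot (turned up to 0.3 rad), +y along it to the left, z up. The housing fills x = -60 to +30 mm, roof at z = 64 mm; behind it a black rigid ledge fills x = +30 to +60 mm over the whole length, its flat top at z = 48 mm (0.4 mm lower in the middle part).
- ledge_mid (a point): Middle of the ledge top: x = +45, y = 0, z = +48 mm in the cabinet's frame. The ledge has one notch, 40 mm long in y with upright side walls, cut from the top right across the ledge and open to the rear. The notch's centre lies somewhere within 42 mm of this point along y, different every time and not given. The rest of the ledge is solid.
- dot (a point): Centre of the white dot, 10 mm across, on the ledge top near its left end: at x = +45, y = +118, z = +48 mm in the cabinet's frame. The ledge is solid for at least 56 mm from here.
- catch (a joint): Catch that fills the notch's floor, a black ribbed plate 37 mm long in y, 26 mm deep in x: 0 = up (12 mm below the ledge top), 0.008 m = fully down (20 mm below the ledge top). It moves straight down against about 6 N of friction, no spring, and stays where it is left. It drives the tray.
- tray (a joint): White-fronted slide tray: 0 = shut flush with the cabinet's front, 0.032 m = out towards the robot. Geared to the catch: it comes out four times as far as the catch goes down, and has no handle.
- vial: Glass vial with black screw cap, 28 mm across, 56 mm tall, standing about 75 mm off the cabinet's left end. Loose. Origin: centre of its underside.
- beaker: Empty clear beaker, 43 mm across, 56 mm tall, standing about 75 mm off the cabinet's right end. Loose. Origin: centre of its underside.
- red_marker: White marker with red cap, 136 mm long, 15 mm thick, lying behind and left of the cabinet. Loose. Origin: centre of its underside; its length is along its y.
There are look-alikes about, which are no part of the job. What is shaped like the vial but pink or purple is not meant.

How it is judged:
By the outcome, as a careful person would: the job done as asked, in the order asked, and still so for the second after the job is handed in, with the robot touching nothing.
It also fails if it takes over 51 s, if anything falls off the work surface, if the arm or the gripper's body presses on something with over 40 N, if the wrist force passes 120 N, or if a joint passes its speed limit or range.

## Working session

There is one attempt and no reset: what is moved stays moved. The work goes in short steps, Python scripts to look and compute and a tool call to move; the robot and the scene stay as the last step left them, time stands still between calls to the robot, and variables do not carry over. Pictures are saved under pics/ and viewed, and the job is handed in when it is done.

Besides the shell and the picture viewer there is one more tool, called after ">>>" in YAML: its name, and indented under it one key for each argument. send_rows: Moves the arm, as the interface text tells. Its arguments: {"type":"object","properties":{"series":{"type":"string"}},"required":["series"]}

```bash
ls; mkdir -p pics
python3 - <<'E'
from plant import *
import cv2
o=get_obs()
print(o)
for n in ["scene","top","wrist"]:
    p=capture(n); cv2.imwrite(f"pics/{n}0.png",p["pixels"][:,:,::-1])
    print(n,p["mtx"].tolist(),p["k1"],p["R"].tolist(),p["t"].tolist() if hasattr(p["t"],'tolist') else p["t"],p["shot"])
    for th in ["case","ledge_mid","dot","catch","vial","beaker","red_marker"]:
        try: print(th,[(np.round(d["point"]).tolist(),round(d["score"],2)) for d in place_of(p,th)][:3])
        except Exception as e: print(th,e)
E
```

```text
pics
{'time': 0.0, 'joint_positions': array([-1.35199378e+00,  3.42696583e-01,  1.52501958e+00, -1.04978766e-05,
        1.27543397e+00, -1.46012592e-01]), 'dq': array([ 0.00106744,  0.00082396,  0.00133567, -0.00078101,  0.00093606,
       -0.00128473]), 'tau': array([ 1.15196026e-04, -4.31242847e+01, -2.44220245e+01,  7.17799016e-02,
        5.58531994e-02, -1.25685765e-04]), 'tool_pos': array([ 187.22707679, -490.03035971,  226.05765403]), 'tcp_rot': array([3.00202533, 1.56923881, 1.7960472 ]), 'contact_force': array([-0.11588403,  0.30011727,  0.46557695]), 'moment': array([-0.00676344,  0.07398505, -0.01122185]), 'grip_width': 92.40301215801585}
scene [[439.06127525837474, 0.0, 324.67994347422086], [0.0, 439.06127525837474, 235.4411661296712], [0.0, 0.0, 1.0]] 0.012106678764294552 [[-0.866314585989021, -0.4994509401729705, -0.006913498608309795], [-0.2833898193007449, 0.5028527336868646, -0.8165961906232103], [0.41132620682295756, -0.7054699756786132, -0.5771679694825889]] [498.1545307858574, 167.44520896812458, 887.4809751868709] 1
case name 'np' is not defined
ledge_mid name '
[... 680 characters left out ...]
'np' is not defined
catch it knows: beaker, case, dot, ledge_mid, red_marker, vial
vial name 'np' is not defined
beaker name 'np' is not defined
red_marker name 'np' is not defined
wrist [[387.8168105447036, 0.0, 326.26457860766106], [0.0, 387.8168105447036, 246.39956961791404], [0.0, 0.0, 1.0]] -0.0729311582492633 [[0.3563483570758617, -0.9343531707247016, 2.7677290353955485e-05], [-0.8965158652025533, -0.341909428745409, 0.28170418167841693], [-0.26320173223110194, -0.10040963545241197, -0.9595013044591771]] [-525.1890913039557, -35.24563479522233, 390.1436625924312] 3
case []
ledge_mid []
dot []
catch it knows: beaker, case, dot, ledge_mid, red_marker, vial
vial []
beaker []
red_marker []
```

Run:
```python
from plant import *
import cv2, numpy as np
for n in ["scene","top"]:
    p=capture(n); 
    for th in ["case","ledge_mid","dot","vial","beaker","red_marker"]:
        print(n,th,[(np.round(d["point"],1).tolist(),round(d["score"],2)) for d in place_of(p,th)][:4])
print(get_obs()['time'])
```

```text
scene case [([497.1, 21.6, 0.9], 0.76)]
scene ledge_mid [([544.2, 18.0, 48.3], 0.67), ([493.2, 21.5, -0.2], 0.55)]
scene dot [([548.0, 132.4, 47.7], 0.66)]
scene vial [([570.1, 225.6, -1.6], 0.68), ([505.3, 243.3, -0.5], 0.65), ([532.1, 305.2, 0.5], 0.57)]
scene beaker [([491.1, -207.9, -1.1], 0.74)]
scene red_marker []
top case [([495.6, 21.2, -0.0], 0.72)]
top ledge_mid [([539.0, 20.2, 47.4], 0.71)]
top dot [([551.6, 139.1, 47.0], 0.93)]
top vial [([505.4, 241.2, -1.3], 0.65), ([570.3, 225.7, 1.2], 0.61), ([531.3, 306.2, -4.7], 0.45)]
top beaker [([493.4, -211.6, 1.7], 0.64)]
top red_marker [([666.9, 240.3, -0.8], 0.74)]
1.75
```

View pics/scene0.png

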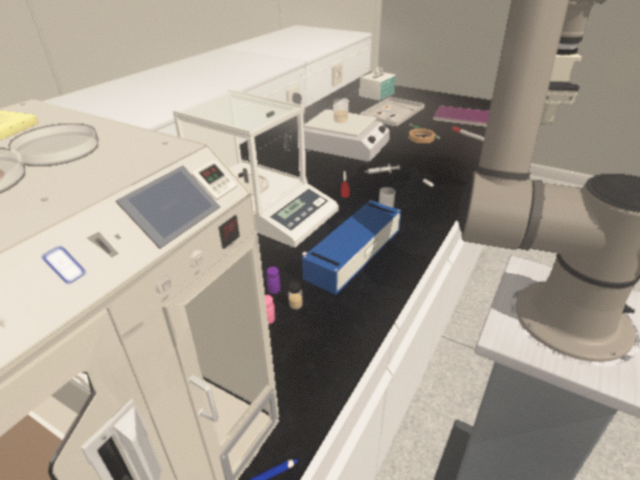

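View pics/top0.png

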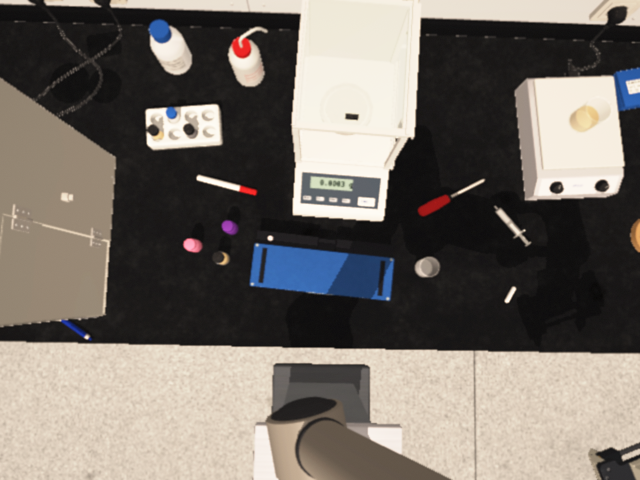

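Run:
```python
from plant import *
import plant, cv2, numpy as np
print([k for k in dir(plant) if not k.startswith('_')], getattr(plant,'grip_point_offset',None))
a=cv2.imread("pics/top0.png")[150:330,160:460]
a=np.clip(a.astype(float)*1.0,0,255); a=(255*(a/255)**0.5).astype(np.uint8)
cv2.imwrite("pics/top0c.png",cv2.resize(a[:, :],None,fx=2.6,fy=2.6,interpolation=cv2.INTER_CUBIC))
a=cv2.imread("pics/scene0.png")[80:320,160:440]
a=(255*(a/255.)**0.5).astype(np.uint8)
cv2.imwrite("pics/scene0c.png",cv2.resize(a,None,fx=2.4,fy=2.4,interpolation=cv2.INTER_CUBIC))
```

```text
['Unreachable', 'capture', 'close_job', 'cut_out', 'get_obs', 'grip_point_offset', 'place_of'] 18.8
```

View pics/top0c.png

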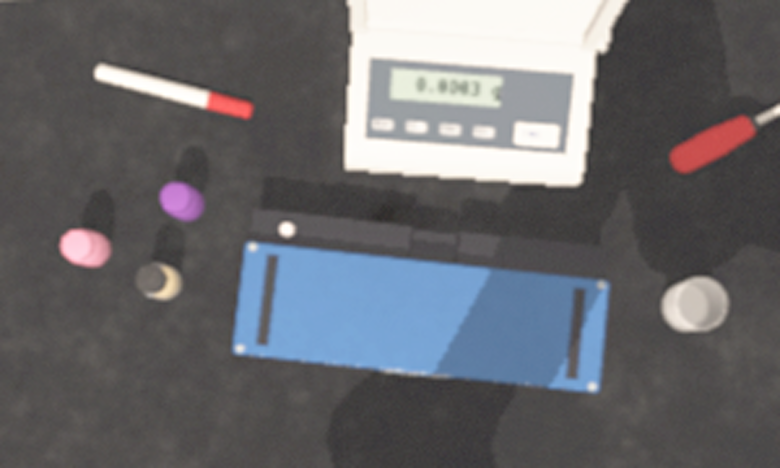

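View pics/scene0c.png

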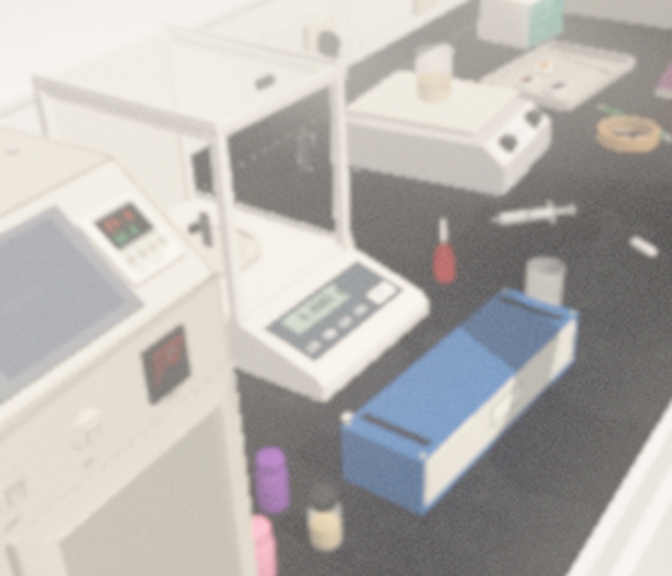

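View pics/wrist0.png

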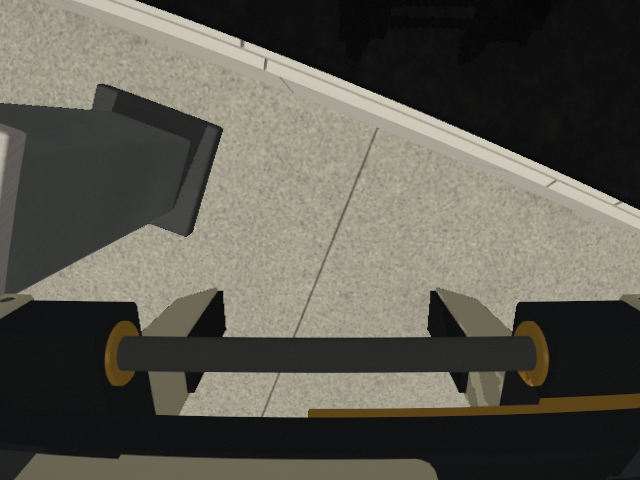

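```bash
cat > h.py <<'E'
import numpy as np, cv2
def ray(p,uv):
    m=p["mtx"]; R=np.array(p["R"]); t=np.array(p["t"])
    d=np.array([(uv[0]-m[0][2])/m[0][0],(uv[1]-m[1][2])/m[1][1]])
    s=d.copy()
    for _ in range(20): s=d/(1+p["k1"]*(s@s))
    v=R.T@np.array([s[0],s[1],1]); return -R.T@t, v/np.linalg.norm(v)
def atz(p,uv,z):
    c,v=ray(p,uv); return c+v*(z-c[2])/v[2]
def tri(pa,ua,pb,ub):
    c1,v1=ray(pa,ua);c2,v2=ray(pb,ub)
    A=np.array([v1,-v2]).T; s=np.linalg.lstsq(A,c2-c1,rcond=None)[0]
    a=c1+s[0]*v1;b=c2+s[1]*v2
    return (a+b)/2,np.linalg.norm(a-b)
def proj(p,X):
    x=np.array(p["R"])@np.array(X)+np.array(p["t"]); s=x[:2]/x[2]; s=s*(1+p["k1"]*(s@s))
    m=p["mtx"]; return np.array([s[0]*m[0][0]+m[0][2], s[1]*m[1][1]+m[1][2]])
E
python3 - <<'E'
from plant import *
from h import *
np.set_printoptions(precision=1,suppress=True)
T=capture("top");S=capture("scene")
ct=lambda u,v:(160+(u+.5)/2.6-.5,150+(v+.5)/2.6-.5)
cs=lambda u,v:(160+(u+.5)/2.4-.5,80+(v+.5)/2.4-.5)
for n,u in dict(FL=(244,241),BR=(608,280),FR=(599,392),Fl=(234,355)).items(): print(n,atz(T,ct(*u),64))
print("dot",atz(T,ct(287,229),48))
print("dot net",[d for d in place_of(T,"dot")])
print("notch edges",atz(T,ct(411,236),48),atz(T,ct(458,242),48))
# roof corners by triangulation
for a,b in [((234,355),(424,455)),((244,241),(346,414)),((608,280),(510,292)),((599,392),(577,316))]:
    print("roof",tri(T,ct(*a),S,cs(*b)))
for a,b in [((345,170),(322,385)),((582,185),(428,300))]:
    print("bal",tri(T,ct(*a),S,cs(*b)))
print("vial cap top",tri(T,ct(153,278),S,cs(323,492)))
print("purple",tri(T,ct(182,200),S,cs(270,455)))
# fit roof blue with cutout
m=cut_out(T,"case"); print(m[0]["score"],m[0]["pixels"].sum())
px=T["pixels"].astype(int); bl=((px[:,:,2]>px[:,:,0]*1.5)&(px[:,:,2]>40))
bl[:235]=0;bl[305:]=0;bl[:,:245]=0;bl[:,400:]=0
pts=np.argwhere(bl)[:,::-1].astype(np.float32)
r=cv2.minAreaRect(pts); 
for c in cv2.boxPoints(r): print("mar",c,atz(T,c,64))
q=np.array([atz(T,u,64)[:2] for u in pts]).astype(np.float32); print(cv2.minAreaRect(q))
print(get_obs()["time"])
E
```

```text
FL [536.  166.9  64. ]
BR [ 511.3 -128.7   64. ]
FR [ 420.9 -121.9   64. ]
Fl [444.1 171.4  64. ]
dot [548.4 134.   48. ]
dot net [{'point': [550.2, 136.6, 43.4], 'score': 0.85}]
notch edges [545.1  31.8  48. ] [541.   -7.1  48. ]
roof (array([445.6, 171.4,  69.9]), np.float64(3.5864029736348155))
roof (array([533.2, 164.5,  77.3]), np.float64(3.1740337224453823))
roof (array([ 509. , -130.9,   57.8]), np.float64(5.8720940263179715))
roof (array([ 422.3, -122.3,   57.9]), np.float64(3.2441950795908063))
bal (array([603.9,  89.9,  36.5]), np.float64(7.227603123682249))
bal (array([ 595.1, -111.1,   32.1]), np.float64(3.1697484615172704))
vial cap top (array([505.8, 241. ,  55. ]), np.float64(2.046288505642798))
purple (array([572.3, 221.6,  54. ]), np.float64(6.221321655326357))Traceback (most recent call last):
  File "<stdin>", line 19, in <module>
IndexError: list index out of range
```

Run:
```python
from plant import *
from h import *
from scipy.spatial.transform import Rotation as Ro
np.set_printoptions(precision=3,suppress=True)
o=get_obs(); print(o["time"])
R=Ro.from_euler("xyz",o["tcp_rot"]).as_matrix(); print("tool axes cols",R)
W=capture("wrist"); Rw=np.array(W["R"]);c=-Rw.T@np.array(W["t"])
print("cam in tool",R.T@(c-o["tool_pos"]), "tcp px",proj(W,o["tool_pos"]))
T=capture("top");S=capture("scene")
# epipolar: shield front-left post top. print positions along top rays
for uv in [(294,133),(390,135),(300,162),(390,165)]:
    print(uv,[ (z,atz(T,uv,z)[:2].round().tolist(),proj(S,atz(T,uv,z)).round().tolist()) for z in (40,60,80,150,200,250)])
a=cv2.imread("pics/top0.png")[0:240,270:440];cv2.imwrite("pics/topb.png",cv2.resize(a,None,fx=2.4,fy=2.4,interpolation=cv2.INTER_CUBIC))
a=cv2.imread("pics/scene0.png")[80:260,160:360];cv2.imwrite("pics/sceneb.png",cv2.resize(a,None,fx=3.2,fy=3.2,interpolation=cv2.INTER_CUBIC))
```

```text
1.95
tool axes cols [[ 0.     0.934  0.357]
 [-0.     0.357 -0.934]
 [-1.    -0.     0.   ]]
cam in tool [-157.54    75.849    0.212] tcp px [325.887 310.111]
(294, 133) [(40, [784.0, 90.0], [236.0, 219.0]), (60, [777.0, 89.0], [238.0, 213.0]), (80, [770.0, 88.0], [239.0, 207.0]), (150, [746.0, 85.0], [244.0, 184.0]), (200, [729.0, 82.0], [249.0, 166.0]), (250, [711.0, 80.0], [253.0, 147.0])]
(390, 135) [(40, [786.0, -124.0], [283.0, 184.0]), (60, [779.0, -120.0], [284.0, 179.0]), (80, [772.0, -117.0], [285.0, 173.0]), (150, [748.0, -106.0], [288.0, 154.0]), (200, [730.0, -97.0], [291.0, 139.0]), (250, [713.0, -89.0], [294.0, 122.0])]
(300, 162) [(40, [719.0, 75.0], [260.0, 223.0]), (60, [713.0, 74.0], [262.0, 217.0]), (80, [707.0, 73.0], [263.0, 210.0]), (150, [688.0, 71.0], [268.0, 187.0]), (200, [674.0, 70.0], [271.0, 169.0]), (250, [660.0, 68.0], [275.0, 149.0])]
(390, 165) [(40, [717.0, -124.0], [303.0, 189.0]), (60, [712.0, -121.0], [304.0, 184.0]), (80, [706.0, -117.0], [305.0, 179.0]), (150, [687.0, -106.0], [308.0, 158.0]), (200, [673.0, -98.0], [310.0, 143.0]), (250, [659.0, -90.0], [313.0, 126.0])]
```

View pics/topb.png

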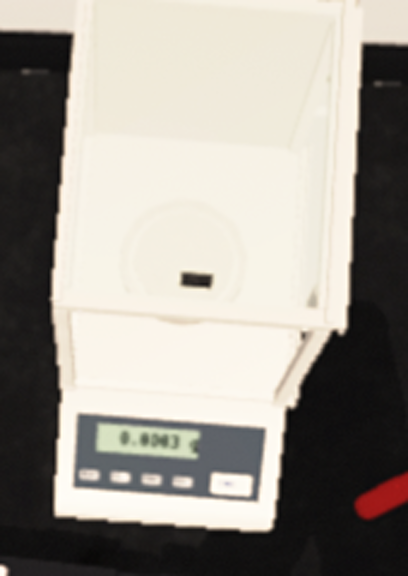

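View pics/sceneb.png

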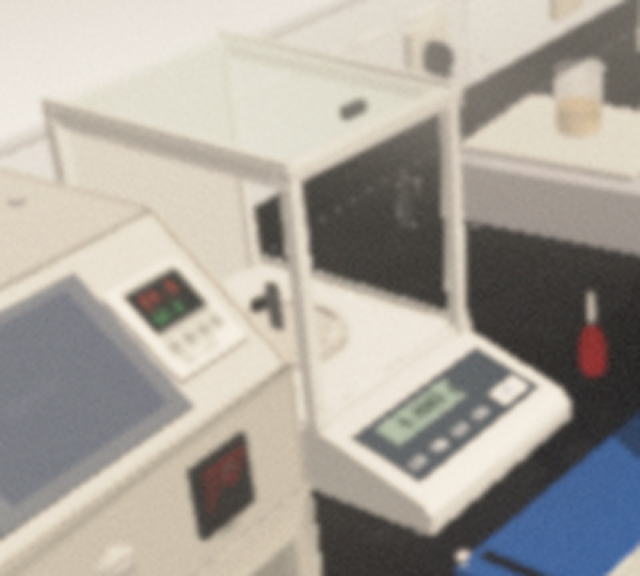

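>>> send_rows:
  series: "-1 0 18.9 -15.05 -12.9;-1 0 18.9 -15.05 -12.9;-1 0 18.9 -15.05 -12.9;-1 0 18.9 -15.05 -12.9;-1 0 18.9 -15.05 -12.9;-1 0 18.9 -15.05 -12.9;-1 0 18.9 -15.05 -12.9;-1 0 18.9 -15.05 -12.9"

```text
time: 3.1
tool_pos: [442.5, -58.1, 227.0]
tcp_rot: [-0.418, 1.57, -0.498]
contact_force: [1.1, -0.8, 0.1]
grip_width: 16.2
```

```bash
cat >> h.py <<'E'
from scipy.spatial.transform import Rotation as Ro
O=np.array([493.,20.8]);YAW=-0.082
def c2w(x,y): return O+np.array([x*np.cos(YAW)-y*np.sin(YAW),x*np.sin(YAW)+y*np.cos(YAW)])
def w2c(p):
    d=np.array(p)[:2]-O; return np.array([d[0]*np.cos(YAW)+d[1]*np.sin(YAW),-d[0]*np.sin(YAW)+d[1]*np.cos(YAW)])
def plan(o,w):
    R=Ro.from_euler("xyz",o["tcp_rot"]).as_matrix()
    d=R.T@(np.array(w)-o["tool_pos"])/30
    zd=np.arctan2(R[1,2],R[0,2]); turn=-np.degrees((YAW-zd+np.pi)%(2*np.pi)-np.pi)/5
    print("units",d.round(3),"turn",round(turn,3))
def st(o):
    print("t",o["time"],"tcp",o["tool_pos"].round(1),"cab",w2c(o["tool_pos"]).round(1),"F",o["contact_force"].round(2),"M",o["moment"].round(2),"w",round(o["grip_width"],1))
E
python3 - <<'E'
from plant import *
from h import *
o=get_obs(); st(o); print(o["joint_positions"]); plan(o,[*c2w(53,118),130])
E
```

```text
t 3.1 tcp [442.5 -58.1 227. ] cab [-43.9 -82.7] F [ 1.13 -0.82  0.08] M [-0.07 -0.13 -0.04] w 16.2
[-3.02340385e-01  1.96664152e-01  1.72524277e+00 -2.41995135e-04
  1.21854045e+00 -2.22073550e-01]
units [3.235 6.687 3.238] turn 0.021
```

>>> send_rows:
  series: "-1 0 6.7 3.2 0;-1 0 6.7 3.2 0;-1 1.5 6.7 3.2 0;-1 3.2 6.7 3.2 0;-1 3.2 6.7 3.2 0;-1 3.2 6.7 3.2 0"

```text
time: 3.85
tool_pos: [552.9, 132.5, 130.1]
tcp_rot: [-2.802, 1.569, -2.882]
contact_force: [-0.2, -0.8, 0.5]
grip_width: 0.3
```

Run:
```python
from plant import *
from h import *
o=get_obs(); st(o); plan(o,[*c2w(53,118),130])
W=capture("wrist"); cv2.imwrite("pics/w1.png",W["pixels"][:,:,::-1])
print([(d["point"],d["score"]) for d in place_of(W,"dot")])
print("tcp px",proj(W,o["tool_pos"]),"dot px",proj(W,[*c2w(45,118),48]))
```

```text
t 3.85 tcp [552.9 132.5 130.1] cab [ 50.6 116.2] F [-0.23 -0.78  0.52] M [ 0.01 -0.11 -0.02] w 0.3
units [0.003 0.059 0.08 ] turn 0.026
[([548.7, 132.9, 44.5], 0.67)]
tcp px [326.79862613 310.09770431] dot px [318.2026727  251.77430246]
```

View pics/w1.png

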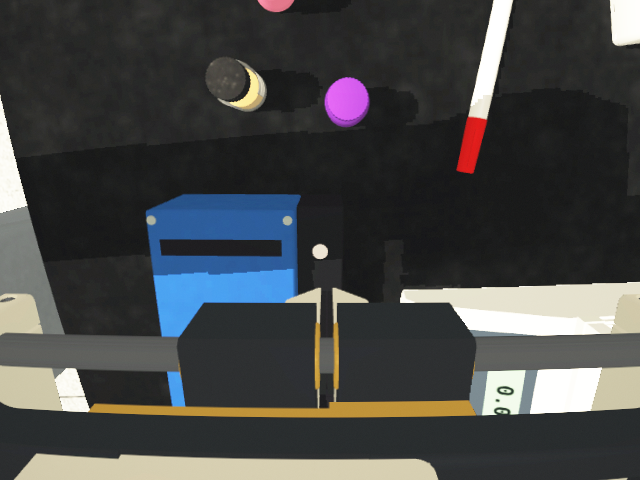

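Run:
```python
from plant import *
from h import *
o=get_obs();W=capture("wrist")
R=Ro.from_euler("xyz",o["tcp_rot"]).as_matrix()
for h in (0,10,20,30,45):
  print(h,[proj(W,o["tool_pos"]+R@np.array([-h,9.5,z])).round().tolist() for z in(0,3,10,19)])
a=cv2.imread("pics/w1.png")[180:330,230:430];cv2.imwrite("pics/w1c.png",cv2.resize(a,None,fx=4,fy=4,interpolation=cv2.INTER_CUBIC))
for z in (48,): print(atz(W,(320.5,251.5),z), w2c(atz(W,(320.5,251.5),z)))
for u in [(299,215),(299,260),(343,215),(343,260)]: print(u,w2c(atz(W,u,48 if u[0]>300 else 64)))
```

```text
0 [[327.0, 290.0], [334.0, 290.0], [350.0, 290.0], [370.0, 290.0]]
10 [[327.0, 300.0], [334.0, 300.0], [351.0, 300.0], [373.0, 300.0]]
20 [[327.0, 310.0], [335.0, 310.0], [353.0, 310.0], [376.0, 310.0]]
30 [[327.0, 322.0], [335.0, 322.0], [354.0, 322.0], [379.0, 322.0]]
45 [[327.0, 344.0], [336.0, 344.0], [357.0, 344.0], [385.0, 344.0]]
[550.43985509 133.38098938  48.        ] [ 48.02555147 116.90749561]
(299, 215) [ 35.55084997 144.50707964]
(299, 260) [ 35.01092332 116.38445635]
(343, 215) [ 62.41565312 141.17229363]
(343, 260) [ 62.79005567 111.05461814]
```

View pics/w1c.png

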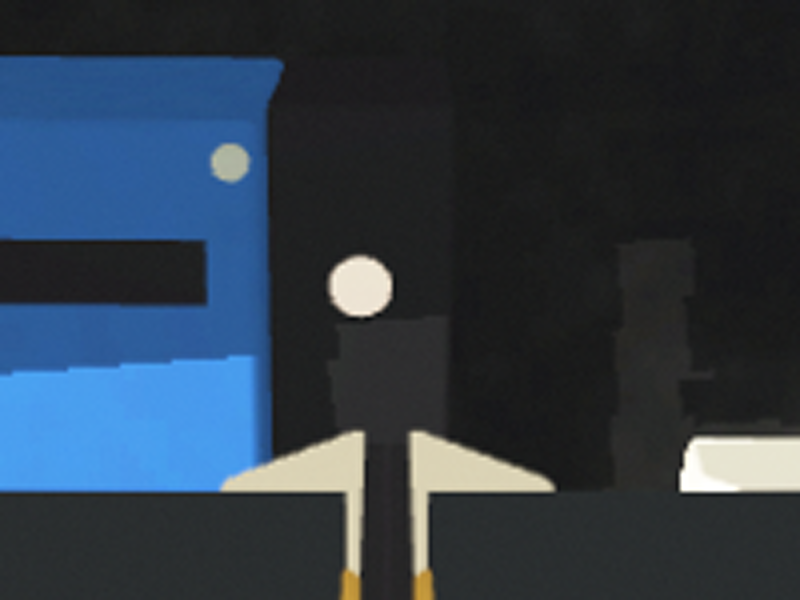

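```bash
sed -i 's/^O=.*;YAW/O=np.array([494.7,20.3]);YAW/' h.py
python3 - <<'E'
from plant import *
from h import *
o=get_obs(); st(o); plan(o,[*c2w(51.5,118),54])
E
```

```text
t 4.0 tcp [554.3 131.7 132.8] cab [ 50.2 115.9] F [0.95 0.51 0.92] M [-0.06 -0.08 -0.01] w 0.3
units [2.626 0.071 0.033] turn 0.005
```

>>> send_rows:
  series: "-1 1.0 0.07 0.03 0;-1 2.0 0.07 0.03 0;-1 2.4 0.07 0.03 0;-1 2.4 0.07 0.03 0"

```text
time: 4.5
tool_pos: [554.8, 134.2, 59.4]
tcp_rot: [-0.042, 1.57, -0.123]
contact_force: [0.4, 0.1, 0.3]
grip_width: 0.0
```

Run:
```python
from plant import *
from h import *
for i in range(4):
    o=get_obs(); st(o); W=capture("wrist")
plan(o,[*c2w(51.5,118),54])
cv2.imwrite("pics/w2.png",cv2.resize(W["pixels"][180:330,230:430,::-1],None,fx=4,fy=4))
print("dot",atz(W,(320.5,251.5),48))
```

```text
t 4.5 tcp [554.8 134.2  59.4] cab [ 50.5 118.4] F [0.42 0.06 0.35] M [-0.05 -0.1  -0.06] w 0.0
t 4.55 tcp [555.2 134.4  60. ] cab [ 51.  118.6] F [ 0.72 -0.32  0.04] M [-0.04 -0.13  0.05] w 0.3
t 4.6 tcp [555.4 134.5  60.2] cab [ 51.2 118.8] F [-0.3  -0.43  0.82] M [-0.05 -0.1  -0.01] w 0.3
t 4.65 tcp [555.5 134.6  60.3] cab [ 51.2 118.9] F [ 0.43 -0.27 -0.39] M [ 0.01 -0.1  -0.03] w 0.3
units [ 0.209 -0.03   0.009] turn 0.016
dot [554.5463966  158.32569162  48.        ]
```

View pics/w2.png

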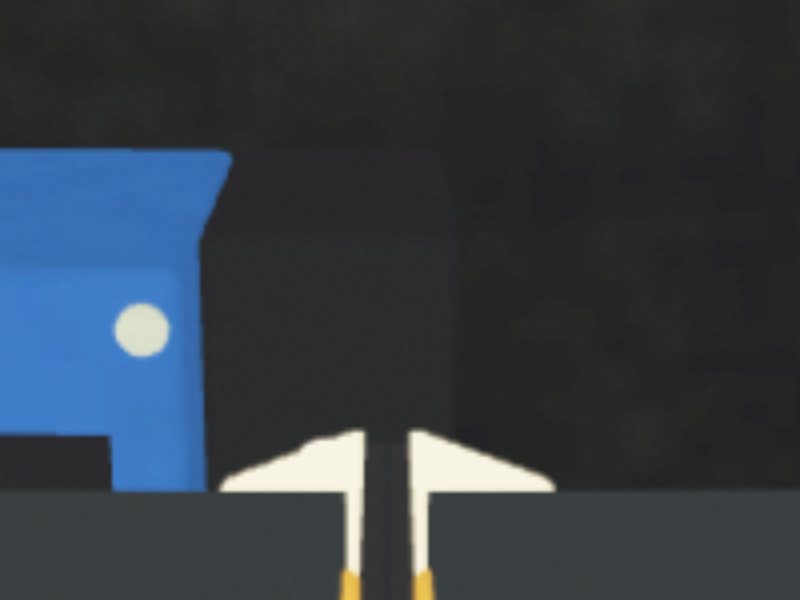

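Run:
```python
from plant import *
from h import *
W=capture("wrist"); o=get_obs(); st(o)
f=lambda u,v:(230+(u+.5)/4-.5,180+(v+.5)/4-.5)
for n,u,z in [("roof",(201,250),64),("roof",(205,480),64),("rear",(456,245),48),("rear",(456,420),48),("roofcorner",(201,238),64)]:
    print(n,w2c(atz(W,f(*u),z)).round(1), "tcp-",(w2c(o["tool_pos"])-w2c(atz(W,f(*u),z))).round(1))
```

```text
t 4.75 tcp [555.2 134.7  59.9] cab [ 50.9 119. ] F [-0.27 -0.93 -0.57] M [ 0.03 -0.09 -0.02] w 0.3
roof [ 31.7 151.5] tcp- [ 19.2 -32.5]
roof [ 31.3 125.8] tcp- [19.7 -6.8]
rear [ 58.7 147.6] tcp- [ -7.8 -28.6]
rear [ 59.  126.3] tcp- [-8.1 -7.3]
roofcorner [ 31.7 152.8] tcp- [ 19.2 -33.8]
```

>>> send_rows:
  series: "-1 0.2 -0.02 0.04 0;-1 0.3 -0.02 0.04 0;-1 0.36 -0.02 0.04 0;-1 0.36 -0.02 0.04 0"

```text
time: 5.25
tool_pos: [555.4, 134.0, 48.3]
tcp_rot: [-2.445, 1.57, -2.525]
contact_force: [-1.8, 0.3, 5.7]
grip_width: 0.5
```

>>> send_rows:
  series: "-1 0.03 0 0 0;-1 0.06 0 0 0"

```text
time: 5.5
tool_pos: [555.5, 134.0, 48.1]
tcp_rot: [-0.673, 1.57, -0.753]
contact_force: [-9.5, -2.3, 23.8]
grip_width: 0.4
```

>>> send_rows:
  series: "-1 -0.05 0 0 0;-1 -0.05 0 0 0"

```text
time: 5.75
tool_pos: [555.7, 134.0, 48.3]
tcp_rot: [-0.172, 1.57, -0.252]
contact_force: [-2.8, -0.2, 8.7]
grip_width: 0.3
```

>>> send_rows:
  series: "-1 0 -0.1 0 0;-1 0 -0.2 0 0;-1 0 -0.3 0 0;-1 0 -0.4 0 0;-1 0 -0.4 0 0"

```text
time: 6.38
tool_pos: [555.6, 122.7, 48.3]
tcp_rot: [0.502, 1.568, 0.421]
contact_force: [0.2, 2.8, 6.7]
grip_width: 0.3
```

Run:
```python
from plant import *
from h import *
o=get_obs(); st(o); plan(o,[*c2w(51.5,118),48])
```

```text
t 6.375 tcp [555.6 122.7  48.3] cab [ 52.3 107.1] F [0.16 2.8  6.71] M [ 0.44 -0.07 -0.04] w 0.3
units [ 0.01   0.364 -0.027] turn 0.018
```

>>> send_rows:
  series: "-1 0 -0.15 0 0;-1 0 -0.3 0 0;-1 0 -0.45 0 0;-1 0 -0.6 0 0;-1 0 -0.75 0 0;-1 0 -0.9 0 0;-1 0 -0.9 0 0"

```text
time: 7.25
tool_pos: [553.4, 95.6, 48.3]
tcp_rot: [0.399, 1.568, 0.319]
contact_force: [0.1, 1.8, 6.1]
grip_width: 0.6
```

Run:
```python
from plant import *
from h import *
o=get_obs(); st(o)
```

```text
t 7.25 tcp [553.4  95.6  48.3] cab [52.4 79.8] F [0.13 1.82 6.08] M [ 0.28 -0.08 -0.01] w 0.6
```

>>> send_rows:
  series: "-1 0.01 -0.15 0 0;-1 0.01 -0.3 0 0;-1 0.01 -0.45 0 0;-1 0.01 -0.6 0 0;-1 0.01 -0.75 0 0;-1 0.01 -0.9 0 0;-1 0.01 -0.9 0 0"

```text
time: 8.12
tool_pos: [551.2, 68.5, 47.9]
tcp_rot: [0.326, 1.569, 0.245]
contact_force: [0.0, 2.4, 6.1]
grip_width: 0.3
```

>>> send_rows:
  series: "-1 0.01 -0.1 0 0;-1 0.01 -0.2 0 0;-1 0.01 -0.3 0 0;-1 0.01 -0.4 0 0;-1 0.01 -0.4 0 0"

```text
time: 8.75
tool_pos: [550.4, 57.0, 47.8]
tcp_rot: [0.47, 1.568, 0.389]
contact_force: [-0.8, 4.8, 8.9]
grip_width: 0.3
```

>>> send_rows:
  series: "-1 0 -0.1 0 0;-1 0 -0.2 0 0;-1 0 -0.3 0 0;-1 0 -0.4 0 0;-1 0 -0.4 0 0"

```text
time: 9.38
tool_pos: [549.5, 45.0, 47.9]
tcp_rot: [0.442, 1.568, 0.361]
contact_force: [1.2, 3.9, 8.4]
grip_width: 0.5
```

Run:
```python
from plant import *
from h import *
o=get_obs(); st(o)
```

```text
t 9.375 tcp [549.5  45.   47.9] cab [52.6 29.1] F [1.19 3.91 8.43] M [ 0.65 -0.09  0.02] w 0.5
```

>>> send_rows:
  series: "-1 0 -0.1 0 0;-1 0 -0.2 0 0;-1 0 -0.3 0 0;-1 0 -0.4 0 0;-1 0 -0.4 0 0"

```text
time: 10.0
tool_pos: [548.4, 33.0, 47.8]
tcp_rot: [0.451, 1.568, 0.37]
contact_force: [-0.5, 4.0, 8.5]
grip_width: 0.1
```

>>> send_rows:
  series: "-1 0 -0.1 0 0;-1 0 -0.2 0 0;-1 0 -0.2 0 0"

```text
time: 10.38
tool_pos: [547.8, 26.9, 47.7]
tcp_rot: [0.428, 1.568, 0.348]
contact_force: [0.4, 3.6, 6.8]
grip_width: 0.3
```

Run:
```python
from plant import *
from h import *
o=get_obs(); st(o)
```

```text
t 10.375 tcp [547.8  26.9  47.7] cab [52.4 10.9] F [0.37 3.55 6.79] M [ 0.67 -0.2   0.  ] w 0.3
```

>>> send_rows:
  series: "-1 0 -0.1 0 0;-1 0 -0.2 0 0;-1 0 -0.2 0 0"

```text
time: 10.75
tool_pos: [546.1, 20.0, 46.5]
tcp_rot: [-2.774, 1.57, -2.854]
contact_force: [0.6, 0.5, 0.4]
grip_width: 0.4
```

Run:
```python
from plant import *
from h import *
o=get_obs(); st(o)
```

```text
t 10.75 tcp [546.1  20.   46.5] cab [51.3  3.9] F [0.56 0.54 0.4 ] M [-0.01 -0.05 -0.04] w 0.4
```

>>> send_rows:
  series: "-1 0 -0.13 0 0;-1 0 -0.26 0 0;-1 0.15 -0.26 0 0;-1 0.28 -0.26 0 0;-1 0.28 -0.26 0 0"

```text
time: 11.38
tool_pos: [545.5, 12.7, 38.1]
tcp_rot: [-3.112, 1.57, 3.091]
contact_force: [0.2, 0.7, 0.1]
grip_width: 0.5
```

Run:
```python
from plant import *
from h import *
o=get_obs(); st(o)
```

```text
t 11.375 tcp [545.5  12.7  38.1] cab [51.3 -3.4] F [0.21 0.74 0.1 ] M [-0.01 -0.07 -0.01] w 0.5
```

>>> send_rows:
  series: "-1 0.07 0 0 0;-1 0.14 0 0 0;-1 0.2 0 0 0;-1 0.2 0 0 0"

```text
time: 11.88
tool_pos: [546.0, 12.7, 32.9]
tcp_rot: [-0.118, 1.57, -0.199]
contact_force: [-0.6, 0.1, 4.1]
grip_width: 0.2
```

>>> send_rows:
  series: "-1 0.06 0 0 0;-1 0.12 0 0 0;-1 0.16 0 0 0;-1 0.16 0 0 0"

```text
time: 12.38
tool_pos: [546.0, 12.7, 28.3]
tcp_rot: [-0.116, 1.57, -0.196]
contact_force: [-0.9, 0.9, 5.7]
grip_width: 0.7
```

Catch is moving with ~6 N; press on to the stop.

>>> send_rows:
  series: "-1 0.04 0 0 0;-1 0.08 0 0 0;-1 0.08 0 0 0"

```text
time: 12.75
tool_pos: [546.2, 12.7, 28.1]
tcp_rot: [-0.125, 1.569, -0.205]
contact_force: [-7.7, 0.8, 25.1]
grip_width: 0.7
```

Run:
```python
from plant import *
from h import *
o=get_obs(); st(o)
T=capture("top"); cv2.imwrite("pics/t3.png",cv2.resize(T["pixels"][200:320,230:420,::-1],None,fx=4,fy=4,interpolation=cv2.INTER_CUBIC))
S=capture("scene"); cv2.imwrite("pics/s3.png",cv2.resize(S["pixels"][180:310,280:440,::-1],None,fx=4,fy=4,interpolation=cv2.INTER_CUBIC))
```

```text
t 12.75 tcp [546.2  12.7  28.1] cab [51.9 -3.4] F [-7.74  0.83 25.14] M [0.13 1.27 0.01] w 0.7
```

View pics/s3.png

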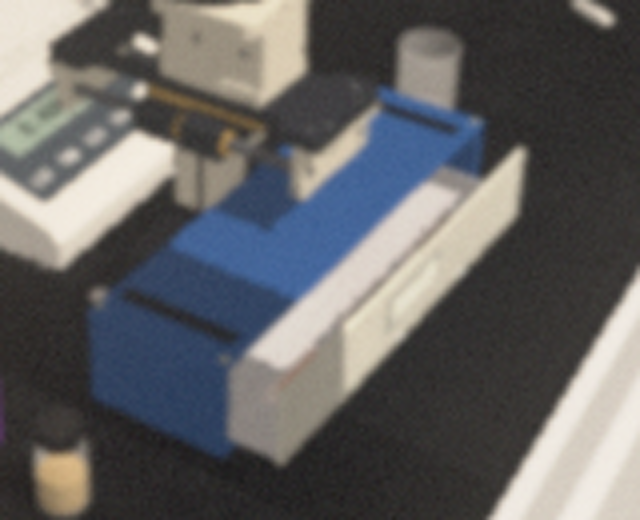

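The catch is on its stop (28.1 mm, force rising to 25 N) and the tray is out. I'll lift straight up and take the hand away.

>>> send_rows:
  series: "-1 -0.15 0 0 0;-1 -0.6 0 0 0;-1 -1.5 0 0 0;-1 -3 0 0 0;-1 -5 0 0 0;-1 -6 0 0 0;-1 -6 0 0 0"

```text
time: 13.72
tool_pos: [547.2, 12.5, 208.4]
tcp_rot: [-0.055, 1.565, -0.135]
contact_force: [-0.1, 0.0, -0.6]
grip_width: 0.4
```

>>> send_rows:
  series: "-1 0 -1.5 -1 0;-1 0 -3 -2 0;-1 0 -5 -3 0;-1 0 -7 -3 0;-1 0 -9 -3 0;-1 0 -9 -3 0;-1 0 -9 -3 0"

```text
time: 14.6
tool_pos: [433.9, -248.6, 204.2]
tcp_rot: [2.427, 1.568, 2.346]
contact_force: [0.0, -0.1, -0.6]
grip_width: 0.4
```

Run:
```python
from plant import *
from h import *
np.set_printoptions(precision=1,suppress=True)
o=get_obs(); st(o)
T=capture("top"); cv2.imwrite("pics/t4.png",cv2.resize(T["pixels"][150:330,160:460,::-1],None,fx=2.6,fy=2.6,interpolation=cv2.INTER_CUBIC))
S=capture("scene"); cv2.imwrite("pics/s4.png",cv2.resize(S["pixels"][180:310,240:440,::-1],None,fx=4,fy=4,interpolation=cv2.INTER_CUBIC))
for p in (T,S):
  for th in("vial","beaker","red_marker"): print(th,[d["point"] for d in place_of(p,th)][:3])
```

```text
t 14.6 tcp [ 433.9 -248.6  204.2] cab [ -38.6 -273. ] F [ 0.  -0.1 -0.6] M [-0.  -0.1 -0. ] w 0.4
vial [[534.8, 304.1, -2.8], [569.7, 224.3, 0.1], [503.0, 240.5, -0.9]]
beaker [[493.1, -209.5, 2.8]]
red_marker [[670.5, 242.0, 0.4]]
vial [[505.0, 242.5, -3.2], [532.7, 302.9, 3.5], [573.2, 224.4, 0.0]]
beaker [[492.9, -207.1, -1.2]]
red_marker []
```

View pics/t4.png

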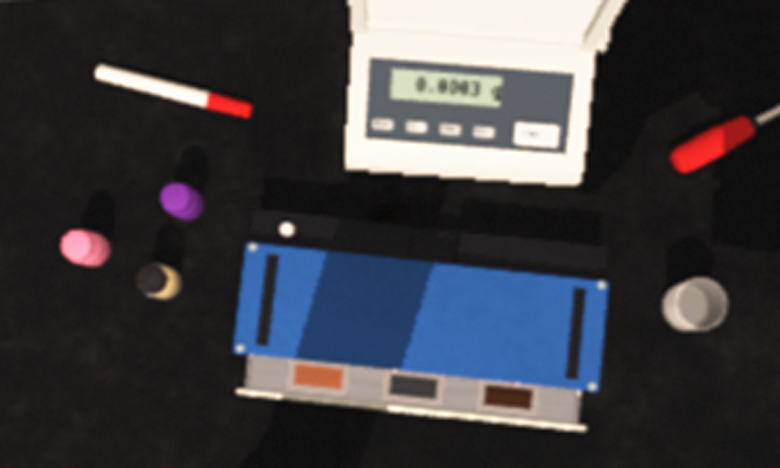

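View pics/s4.png

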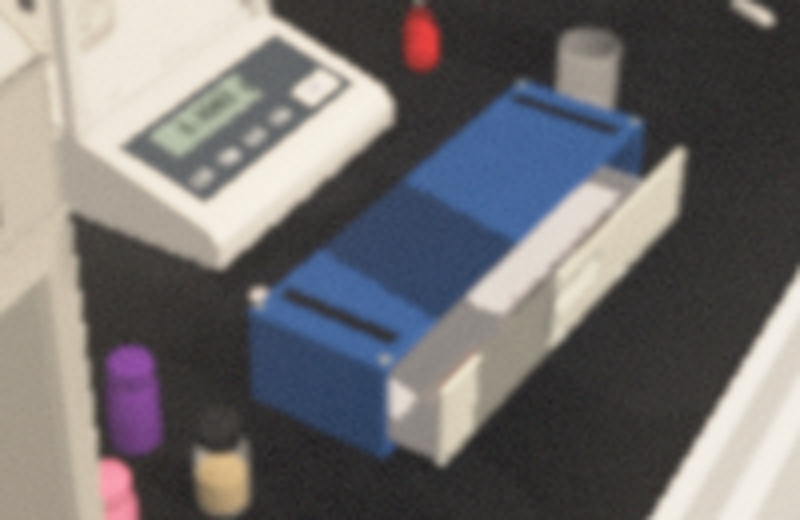

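The top view shows the tray out along the front edge, crop row about 355 to 393. The vial at (160,281), beaker at (695,304) and marker at (172,90) are where they were, and the arm is clear. I'll hand the job in.

Run:
```python
from plant import *
print(get_obs()["dq"].round(3)); print(close_job())
```

```text
[-0.007  0.002 -0.001  0.     0.     0.001]
the job is handed in; nothing more can be done
None
```

The slide tray is out at the front of the cabinet and stays out. I handed the job in at about 14.7 s, with the hand clear and touching nothing.

**What I did:** I put the shut fingertips down at the white-dotted end of the ledge, with contact at z about 48 mm. I slid along it with 6–9 N on the tip until the tip dropped and the force went to zero, with the tip 3.9 mm left of the ledge's middle. I moved about 7 mm on, to the middle of the notch, and pressed the catch down. It moved under about 4–6 N and reached its stop at z = 28.1 mm, exactly 20 mm below the ledge top, where the force rose to 25 N. Then I lifted straight up and moved the hand away to the right.

**Last checks:**
- **Tray:** both the top and scene pictures show it still out after the hand left. I judged its travel by eye from the top picture at about 30 mm and did not measure it exactly.
- **Vial, beaker and marker:** all three are within 4 mm of their first positions, which is as fine as the networks measure.

**What disagreed:**
- **Dot position:** the cameras differed by about 2 mm, so I used the middle value. I also kept the fingertips about 7 mm behind the dot's centre so the fingers cleared the housing. The tip therefore landed at the dot's rear edge, not on its centre.
- **Heights from two views:** my hand-picked points put the cabinet roof corners at 58–77 mm instead of 64 mm. I relied on the top view with the given heights, and the touch on the ledge agreed with that.
- **Red marker:** the network did not find it in the scene picture, either before or after, so its check rests on the top picture alone.

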